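Seal a short gel tray in the casting stand with the wedge

TASK

Of the two gel trays in the white casting stand, make the shorter one ready for pouring: push it back against the rubber seal behind it, then slide the white wedge, upright and with its sloping side to the stand's sloping front wall, down into the gap this opens in front of that tray, until its foot is down on the stand's floor and the tray is squeezed against the seal. The sprung seal would lift the slick wedge again, so finish still gripping it by its fin and holding it fully down. Leave the longer tray where it is.

Things in the scene. Friction and masses are not known exactly. Their poses are not given: they have to be found in the camera images.
- stand: white casting stand, 160 x 182 x 62 mm, fixed; origin at the centre of its underside, x from the sloping front wall to the rear seals, z up. Two bays 80 mm wide centred at y = +43 and -43 mm, between rails 12 mm high; their floor is 18 mm above the origin. Rubber seals 38 mm high have their faces at x = +54.5 mm when free; the rear wall behind them is 44 mm high.
- wall_foot (a point): on the stand, middle of the line where the front wall's inner face meets the bays' floor: x = -52, y = 0, z = 18 mm of the stand. The wall is 40 mm high and its inner face leans out to the front (-x) by 18 degrees from vertical, so its top edge is at x = -65 mm
- short_tray: clear gel tray, 90 mm long (x), 75 wide, 44 high, 0.14 kg, loose in one bay (either), a few mm off the front wall; origin at the centre of its underside, x towards the seal. Floor 4 mm, ends open, side rims 30 mm high. A grey comb is fixed in it: its bar, good to push on, is 8 mm thick at x = +15 mm and spans the width from 26 to 44 mm above the underside.
- tray_front (a point): middle of the short tray's open front end, 45 mm to the -x side of its origin, 15 mm above its underside
- long_tray: clear gel tray with comb like the short one, but 103.5 mm long: it fills the other bay, with no room for the wedge; origin at the centre of its underside
- wedge: white plastic wedge, 0.06 kg, standing upright on the bench; origin at the centre of its foot, z up. Body 70 mm wide (y), 44 mm high, with slick faces (friction 0.08); foot 20 mm thick (x -10 to +10). Its +x face, which goes against the tray, is upright; its -x face leans out by 18 degrees, so the top is 34 mm thick. A grip fin, not slick, stands on it.
- wedge_fin (a point): middle of the wedge's grip fin, 66 mm above the foot and 6 mm to the -x side of the origin; the fin is 12 mm thick (x), 44 mm wide (y) and reaches from 44 to 82 mm above the foot
- wedge_face (a point): point on the wedge's upright face, 10 mm to the +x side of its origin, 15 mm above its foot. Fully down, with its sloping face on the front wall, the wedge's origin is at x = -42 mm of the stand. It starts to squeeze the seal about 11 mm before that; bearing it down takes some 5 to 10 N
- short_seal (a joint): how far the sprung rubber seal behind the short tray is squeezed back, m: 0 free, about 0.003 with the wedge fully down, 0.006 at its stop; 4 N per mm
Things that resemble listed ones, but are neither listed nor needed, are in the scene too. What is shaped like the wedge but purple is not meant.

How it is judged:
By the outcome, as a careful person would: the job done as asked, in the order asked, and still so for the second after the job is handed in, while the arm keeps its last pose, push and grip.
It also fails if it takes over 45 s, if anything falls off the work surface, if the arm or the gripper's body presses on something with over 40 N, if the wrist force passes 120 N, or if a joint passes its speed limit or range.

ROBOT

A 7-joint arm with a two-finger parallel gripper is mounted at the origin on a cart in front of the work surface, level with it; the furniture and walls round the work are solid. World frame = base frame: x ahead of the robot, y to its left, z up, the work surface at z = 0. Lengths are in m, angles in rad, forces in N, time in s.
With the tool pointing down it reaches from about 0.4 to 0.925 m from the base axis. Payload 5.6 kg.
Tool frame: the origin (TCP) lies at the centre of the arm's flange, where the gripper is bolted on; the fingertips stand 173 mm ahead of it and the grasp point (between the pads) lies 155 mm ahead of it; z points along the fingers, y is the line along which they close (so a half turn about z gives the same grasp; the last joint's range is limited). The gripper opens to 85 mm and grips with 20 to 120 N. Pads are 22 mm wide; open, the fingers measure 114 mm over their backs; the gripper's body (76 mm by 85 mm) begins 54 mm behind the grasp point. The pads swing forward as they close: fully open they stand 13 mm farther back than shut.
Start: joints at [-1.388, 0.468, -0.012, 1.603, 0.006, 1.071, -0.056], TCP at [0.146, 0.633, 0.405] pointing down, gripper open.
Joint ranges: [-2.53, 2.53], [-0.31, 2.02], [-1.57, 1.55], [0.28, 2.44], [-1.29, 4.43], [0.15, 1.84], [-2.92, 2.92]. Speed limits (rad/s): [2.57, 2.57, 3.14, 3.14, 3.14, 3.14, 3.14].

INTERFACE

Orientations are given as a rotation vector (axis times angle).
In Python, from bench import r gives the robot as it stands. The module is installed in compiled form; this text tells all that it offers.
- The arm moves only by the tool apply_moves, never from a script. Its argument "steps" is a list of rows, each a list of 7 numbers: the shift along the tool's x, y, z in m, then the turn, a rotation vector about the tool's x, y, z in degrees, then the finger opening in m, from 0 to 0.0854. A call has exactly 5 rows; each row shifts and turns the commanded pose from where the row before left it, along the tool's axes as they then stand; what a row does not reach is not made up. A row lasts 1/8 s, in which the tool goes at most 62.5 mm and 10.7 degrees, less where a joint would pass 70% of its speed; a pose out of reach is approached as far as the arm can. A call with a gripper value outside its range is refused whole. The fingers move at their own pace and stop on an object; the grip force is fixed at half the most. Time passes only in rows, so rows that do not move let the fingers close, or fill a call up. It gives the time, the measured TCP pose, the force, the opening and the grip force at its end, in the units of the state.
- r.state(): the state, without advancing time (a new reading comes with each control period).
- r.read_camera(name): name is "side" or "top" or "wrist"; returns the picture (480x640x3 uint8, red, green, blue); there is no depth.
- r.camera_model(name): a dict with "mtx" (3x3 intrinsics, pixels), "pose" (4x4, takes a point from camera to world coordinates). Camera axes: x right, y up, looking along -z (the intrinsics and any distortion apply to the point x, -y, -z); pixel columns grow to the right and rows downward; lengths in m; the calibration is good to about 2 mm. A picture is of the moment at which its call begins: read the wrist's pose just before it. camera_model takes no time and is no camera call; for the wrist camera it gives the pose at the moment of the call.
- r.sign_off(): hands the job in; it is judged then, once.
Trained networks look in the newest picture that a camera, given by its name, has taken for a name from the list of things; names that differ only in an ending like _2 or _b are one class to them, and where a whole thing is asked for, a point or a joint stands for the part that bears it (a point fixed in the world has none). Each returns a list of dicts, best first, with "score" (0 to 1); they miss things now and then, are a little off and sometimes report something else, mostly with a low value. They report only what shows in the picture. A call takes as long as a camera call. They do not tell look-alikes from the thing itself.
- r.silhouettes(thing, camera): "region" (480x640 bool, what is visible of it) and "box" ([left, top, right, bottom] in pixels, round what is visible of it).
- r.pinpoint(thing, camera): "pixel" ([row, column] in pixels: a listed point, or the origin of a listed thing).
The state is a dict: "t": time; "joints": joint angles; "qd": joint speeds; "joint_torque": joint torques, N m; "position": TCP position; "eef_rot": TCP orientation; "force": force on the tool from outside, world axes, zero at the start; "torque": the same for the moment, N m; "gripper_width": finger opening in m; "gripper_force": force on a finger pad.
Only numpy, scipy, OpenCV 4.12 (cv2) and the standard library are available. Lean on these libraries where they do the work, as an engineer would, in place of code of your own. Each camera call takes 0.05 s, during which the arm holds its last target. There are 200 camera calls.

## Working session

There is one attempt and no reset: what is moved stays moved. The work goes in short steps, Python scripts to look and compute and a tool call to move; the robot and the scene stay as the last step left them, time stands still between calls to the robot, and variables do not carry over. Pictures are saved under pics/ and viewed, at most 10 in all, crops included, and the job is handed in when it is done.

Besides the shell and the picture viewer there is one more tool, called after "Call:" in YAML: its name, and indented under it one key for each argument. apply_moves: Moves the arm, as the interface text tells. Its arguments: {"type":"object","properties":{"steps":{"type":"array","items":{"type":"array","items":{"type":"number"}}}},"required":["steps"]}

```bash
mkdir -p pics
cat > h.py <<'E'
import numpy as np, cv2
from scipy.spatial.transform import Rotation as R
from bench import r
def cam(n):
    m=r.camera_model(n); return np.array(m["mtx"]),np.array(m["pose"]),m
def ray(n,px,cm=None):
    K,P,_=cm or cam(n); row,col=px
    d=np.linalg.inv(K)@[col,row,1]; d=P[:3,:3]@[d[0],-d[1],-d[2]]
    return P[:3,3],d/np.linalg.norm(d)
def tri(rays):
    A=sum(np.eye(3)-np.outer(d,d) for o,d in rays); b=sum((np.eye(3)-np.outer(d,d))@o for o,d in rays)
    return np.linalg.solve(A,b)
def proj(n,X,cm=None):
    K,P,_=cm or cam(n); c=P[:3,:3].T@(np.asarray(X)-P[:3,3]); u=K@[c[0],-c[1],-c[2]]; return u[:2]/u[2]
def atz(ra,z): o,d=ra; return o+d*(z-o[2])/d[2]
E
python3 - <<'E'
from h import *
s=r.state(); print(s)
ims=[]
for n in ["side","top","wrist"]:
    im=r.read_camera(n); ims.append(im); cv2.imwrite(f"pics/{n}0.png",im[:,:,::-1])
    K,P,m=cam(n); print(n,[k for k in m],K[0,0],K[0,2],K[1,2],P.round(3).tolist())
    for t in ["stand","wall_foot","short_tray","tray_front","long_tray","wedge","wedge_fin","wedge_face"]:
        print(n,t,[(np.round(q["pixel"]).tolist(),round(float(q["score"]),2)) for q in r.pinpoint(t,n)][:4])
cv2.imwrite("pics/a.png",cv2.resize(np.hstack(ims[:2]),(800,300),interpolation=cv2.INTER_AREA)[:,:,::-1])
E
```

```text
{'t': 0.0, 'joints': array([-1.38796299,  0.46838018, -0.01156043,  1.60363224,  0.00602889,
        1.07138239, -0.05631451]), 'qd': array([ 0.00035853, -0.00037047, -0.00137674, -0.00154976,  0.00034331,
       -0.00164752,  0.00089953]), 'joint_torque': array([-1.97321829e-04, -5.32390487e+01,  2.15150882e-02, -2.51293319e+01,
        1.15370593e-02,  7.88085745e-03, -6.24446287e-06]), 'position': array([0.14556258, 0.63323513, 0.40373252]), 'eef_rot': array([-3.54140982e-01, -3.12153529e+00,  2.77845289e-03]), 'force': array([ 0.3813234 , -0.65547825,  0.04997816]), 'torque': array([-0.00169598,  0.00417468, -0.01728837]), 'gripper_force': 0.0, 'gripper_width': 0.08548328499239696}
side ['mtx', 'pose'] 590.8629686589156 314.13791096437194 234.91116341475805 [[0.994, 0.055, -0.094, 0.465], [-0.109, 0.532, -0.84, -0.813], [0.004, 0.845, 0.535, 0.549], [0.0, 0.0, 0.0, 1.0]]
side stand [([235.0, 307.0], 0.78)]
side wall_foot [([226.0, 274.0], 0.76)]
side short_tray [([243.0, 303.0], 0.82)]
side tray_front [([232.0, 280.0], 0.98)]
side long_tray [([214.0, 304.0], 0.89), ([241.0, 301.0
[... 430 characters left out ...]
0], 0.84), ([268.0, 279.0], 0.58), ([240.0, 224.0], 0.32)]
top short_tray [([243.0, 276.0], 0.76)]
top tray_front [([270.0, 277.0], 0.92)]
top long_tray [([240.0, 226.0], 0.73)]
top wedge [([270.0, 439.0], 0.7), ([307.0, 368.0], 0.7)]
top wedge_fin [([303.0, 374.0], 0.75), ([272.0, 448.0], 0.63)]
top wedge_face [([269.0, 446.0], 0.95), ([310.0, 368.0], 0.93)]
wrist ['mtx', 'pose'] 406.99237770531886 323.436748544624 246.27898241689667 [[0.224, -0.939, -0.262, 0.08], [0.975, 0.216, 0.059, 0.649], [0.001, -0.269, 0.963, 0.374], [0.0, 0.0, 0.0, 1.0]]
wrist stand []
wrist wall_foot []
wrist short_tray []
wrist tray_front []
wrist long_tray []
wrist wedge []
wrist wedge_fin []
wrist wedge_face []
```

View pics/top0.png

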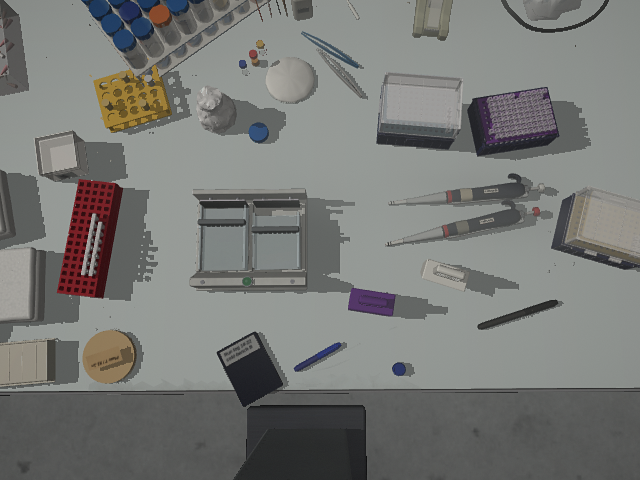

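View pics/side0.png

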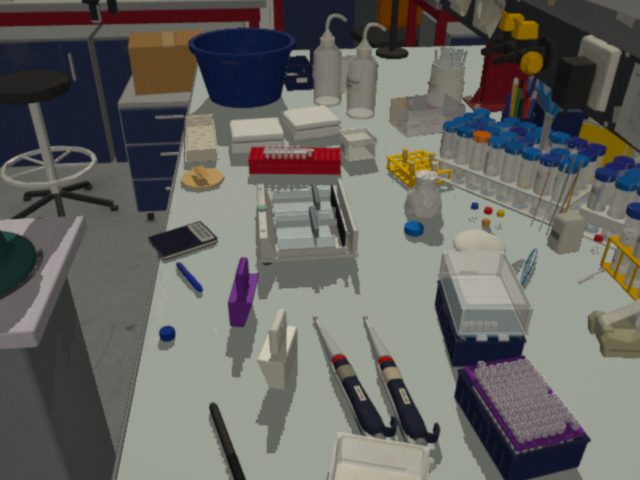

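The top view shows the stand at about (col 250, row 240), with its front at the bottom of the picture (row 280) and seals at the top. The short tray is in the right bay, comb at (275, 229). The white wedge is at (443, 273), and its purple double at (372, 302).

Run:
```python
from h import *
P={}
for n in ["side","top"]:
    r.read_camera(n)
    for t in ["stand","wall_foot","short_tray","tray_front","long_tray","wedge","wedge_fin","wedge_face"]:
        for q in r.pinpoint(t,n): P.setdefault((t,n),[]).append(q["pixel"])
for t in ["stand","wall_foot","short_tray","tray_front","long_tray","wedge","wedge_fin","wedge_face"]:
    for a in P.get((t,"side"),[]):
        for b in P.get((t,"top"),[]):
            ra,rb=ray("side",a),ray("top",b); X=tri([ra,rb])
            e=np.linalg.norm(np.cross(X-ra[0],ra[1])) 
            if e<.012: print(t,np.round(a),np.round(b),X.round(4),round(e,4))
for t in ["stand","wedge"]:
  for n in ["top","side"]:
    r.read_camera(n)
    for q in r.silhouettes(t,n)[:3]:
        c=max(cv2.findContours(q["region"].astype(np.uint8),0,2)[0],key=cv2.contourArea)
        print(t,n,q["box"],round(q["score"],2),cv2.minAreaRect(c))
        if n=="top":
            z=.062 if t=="stand" else .044
            print(np.array([atz(ray("top",(p[1],p[0])),z) for p in cv2.boxPoints(cv2.minAreaRect(c))]).round(4).tolist())
top=r.read_camera("top"); side=r.read_camera("side")
a=cv2.resize(top[180:300,180:320],(400,343),interpolation=3); b=cv2.resize(top[240:310,400:480],(392,343),interpolation=3)
c=cv2.resize(side[170:270,240:370],(400,308),interpolation=3)[:257]; d=cv2.resize(side[300:400,230:330],(392,392),interpolation=3)[:257]
c=cv2.resize(side[170:270,240:370],(400,257),interpolation=3);d=cv2.resize(side[295:395,225:378],(392,257),interpolation=3)
cv2.imwrite("pics/crop1.png",np.vstack([np.hstack([a,b]),np.hstack([c,d])])[:,:,::-1])
```

```text
stand [234. 307.] [244. 252.] [0.5453 0.0486 0.002 ] 0.0043
wall_foot [225. 275.] [272. 250.] [0.4922 0.0482 0.023 ] 0.0014
short_tray [240. 305.] [241. 278.] [0.5425 0.0045 0.0177] 0.0008
long_tray [213. 302.] [237. 224.] [0.5474 0.0937 0.0193] 0.0032
wedge [370. 284.] [271. 438.] [ 0.4907 -0.2622 -0.0062] 0.0027
wedge [308. 239.] [309. 367.] [ 0.431  -0.1414  0.0022] 0.0002
wedge_fin [329. 274.] [273. 449.] [ 0.4799 -0.2639  0.0668] 0.0021
wedge_fin [272. 243.] [300. 375.] [ 0.4416 -0.1498  0.072 ] 0.0001
wedge_face [302. 234.] [312. 368.] [ 0.4253 -0.1415  0.0138] 0.0001
wedge_face [360. 293.] [269. 445.] [ 0.4966 -0.2689  0.016 ] 0.0035
stand top [188.0, 190.8, 307.5, 289.7] 0.69 ((248.0, 239.0), (102.0, 118.0), 90.0)
[[0.6226, 0.1422, 0.062], [0.6203, -0.0464, 0.062], [0.4583, -0.046, 0.062], [0.46, 0.1366, 0.062]]
stand side [257.3, 181.5, 358.9, 262.3] 0.81 ((305.6645812988281, 221.8663787841797), (81.46222686767578, 101.71996307373047), 86.46771240234375)
stand side [258.6, 310.3, 296.4, 386.5] 0.18 ((279.7557067871094, 348.48419189453125), (35.786190032958984, 77.22283172607422), 19.653823852539062)
wedge top [417.4, 260.0, 470.9, 290.0] 0.75 ((443.95001220703125, 274.6500244140625), (48.38284683227539, 21.50348663330078), 18.434947967529297)
[[0.4781, -0.2194, 0.044], [0.5104, -0.2314, 0.044], [0.4854, -0.3025, 0.044], [0.4535, -0.2902, 0.044]]
wedge top [347.1, 288.8, 394.3, 316.3] 0.66 ((371.42852783203125, 301.84332275390625), (45.190162658691406, 22.67469596862793), 9.162346839904785)
[[0.4287, -0.1081, 0.044], [0.4636, -0.1143, 0.044], [0.4517, -0.184, 0.044], [0.417, -0.1773, 0.044]]
wedge side [225.3, 256.8, 258.2, 328.0] 0.95 ((242.52572631835938, 292.043701171875), (23.196069717407227, 69.58821105957031), 14.534454345703125)
wedge side [260.4, 311.3, 296.1, 385.6] 0.78 ((279.7984924316406, 348.48773193359375), (35.445343017578125, 77.26973724365234), 19.44003677368164)
```

View pics/crop1.png

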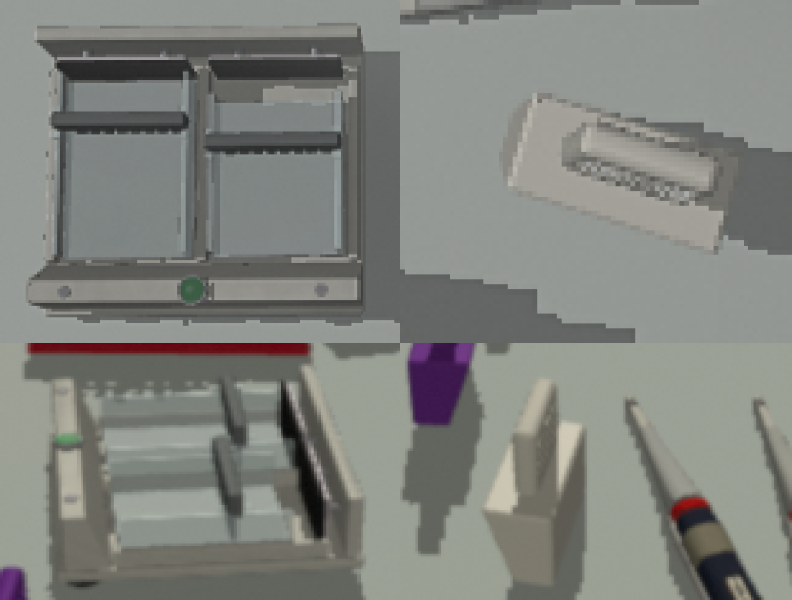

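The short tray is confirmed in the right (-y) bay. The white wedge stands at yaw about -19°, with its sloping side towards -x.

```bash
cat >> h.py <<'E'
def plan(targets,g,dec=4):
    """targets: list of (xyz, tooly_angle_deg, nrows); tool down. prints rounded rows"""
    s=r.state(); p=np.array(s["position"]); Rm=R.from_rotvec(s["eef_rot"]); rows=[]
    for xyz,ang,n in targets:
        a=np.radians(ang); y=np.array([np.cos(a),np.sin(a),0]); z=np.array([0,0,-1.]); T=R.from_matrix(np.c_[np.cross(y,z),y,z])
        for k in range(n,0,-1):
            d=Rm.inv().apply((np.array(xyz)-p)/k); w=np.degrees((Rm.inv()*T).as_rotvec())/k
            d=d.round(dec); w=w.round(1); p=p+Rm.apply(d); Rm=Rm*R.from_rotvec(np.radians(w)); rows.append([*map(float,d),*map(float,w),g])
    while len(rows)%5: rows.append([0,0,0,0,0,0,g])
    for i in range(0,len(rows),5): print(rows[i:i+5])
    print("end",p.round(4))
E
python3 -c "
from h import *
plan([((.36,.40,.40),35,7),((.49,.01,.36),0,8)],0.0,3)"
```

```text
[[-0.037, -0.026, 0.001, 0.0, 0.0, 6.0, 0.0], [-0.04, -0.022, 0.001, 0.0, 0.0, 6.0, 0.0], [-0.042, -0.017, 0.001, 0.0, 0.0, 6.0, 0.0], [-0.043, -0.013, 0.0, 0.0, -0.0, 6.0, 0.0], [-0.045, -0.008, 0.001, 0.0, -0.0, 6.0, 0.0]]
[[-0.045, -0.003, 0.0, 0.0, -0.0, 6.0, 0.0], [-0.045, 0.001, 0.001, 0.0, -0.0, 6.1, 0.0], [-0.049, -0.015, 0.005, 0.0, -0.0, 4.4, 0.0], [-0.05, -0.011, 0.005, 0.0, -0.0, 4.4, 0.0], [-0.051, -0.007, 0.005, 0.0, -0.0, 4.4, 0.0]]
[[-0.051, -0.003, 0.005, 0.0, -0.0, 4.4, 0.0], [-0.052, 0.001, 0.005, 0.0, -0.0, 4.3, 0.0], [-0.051, 0.005, 0.005, 0.0, -0.0, 4.4, 0.0], [-0.051, 0.009, 0.005, 0.0, -0.0, 4.3, 0.0], [-0.05, 0.013, 0.005, 0.0, -0.0, 4.4, 0.0]]
end [0.4902 0.0096 0.3597]
```

Call:
apply_moves:
  steps:
    - [-0.037,-0.026,0.001,0,0,6,0]
    - [-0.04,-0.022,0.001,0,0,6,0]
    - [-0.042,-0.017,0.001,0,0,6,0]
    - [-0.043,-0.013,0,0,0,6,0]
    - [-0.045,-0.008,0.001,0,0,6,0]

```text
t: 3.38
position: [0.2996, 0.4651, 0.401]
eef_rot: [1.155, 2.922, 0.001]
force: [1.7, -0.1, 1.0]
gripper_width: 0.0
gripper_force: 0.0
```

Call:
apply_moves:
  steps:
    - [-0.045,-0.003,0,0,0,6,0]
    - [-0.045,0.001,0.001,0,0,6.1,0]
    - [-0.049,-0.015,0.005,0,0,4.4,0]
    - [-0.05,-0.011,0.005,0,0,4.4,0]
    - [-0.051,-0.007,0.005,0,0,4.4,0]

```text
t: 4.0
position: [0.4083, 0.2523, 0.3848]
eef_rot: [1.765, 2.599, 0.001]
force: [1.1, 0.7, 0.2]
gripper_width: 0.0002
gripper_force: 0.0
```

Call:
apply_moves:
  steps:
    - [-0.051,-0.003,0.005,0,0,4.4,0]
    - [-0.052,0.001,0.005,0,0,4.3,0]
    - [-0.051,0.005,0.005,0,0,4.4,0]
    - [-0.051,0.009,0.005,0,0,4.3,0]
    - [-0.05,0.013,0.005,0,0,4.4,0]

```text
t: 4.62
position: [0.4906, 0.0081, 0.3599]
eef_rot: [2.224, 2.218, 0.002]
force: [1.2, 0.4, -0.5]
gripper_width: -0.0
gripper_force: 0.0
```

Run:
```python
from h import *
s=r.state(); print(s["t"],s["position"],R.from_rotvec(s["eef_rot"]).as_matrix().round(3).tolist(),s["force"],s["gripper_width"])
cm=cam("wrist"); im=r.read_camera("wrist"); print(cm[1].round(4).tolist())
cv2.imwrite("pics/w1.png",im[:,:,::-1])
for t,z in [("stand",0),("wall_foot",.018),("short_tray",.018),("tray_front",.033),("long_tray",.018),("wedge",0)]:
    for q in r.pinpoint(t,"wrist")[:2]: print(t,np.round(q["pixel"]),round(q["score"],2),atz(ray("wrist",q["pixel"],cm),z).round(4))
S=np.array([.545,.048,0])
for n,X in dict(wf=[-.052,0,.018],walltop1=[-.065,.091,.058],walltop2=[-.065,-.091,.058],sealL=[.0545,.043,.056],rear=[.08,-.091,.062]).items(): print(n,proj("wrist",S+X,cm).round())
```

```text
4.625 [0.49063431 0.00806025 0.3599404 ] [[0.003, 1.0, 0.001], [1.0, -0.003, 0.001], [0.001, 0.001, -1.0]] [ 1.22952521  0.44527806 -0.46658818] -2.225070132925053e-05
[[1.0, 0.0028, -0.0002, 0.4914], [-0.0026, 0.9635, 0.2677, 0.0761], [0.001, -0.2677, 0.9635, 0.3289], [0.0, 0.0, 0.0, 1.0]]
stand [171. 394.] 0.86 [0.5478 0.0471 0.    ]
wall_foot [169. 328.] 0.91 [0.4951 0.0499 0.018 ]
short_tray [230. 386.] 0.97 [0.5402 0.0032 0.018 ]
short_tray [170. 391.] 0.69 [0.5427 0.0492 0.018 ]
tray_front [231. 330.] 0.73 [0.4962 0.0058 0.033 ]
long_tray [115. 398.] 0.83 [0.5457 0.0889 0.018 ]
wf [325. 172.]
walltop1 [304.  25.]
walltop2 [308. 305.]
sealL [493. 109.]
rear [512. 307.]
```

View pics/w1.png

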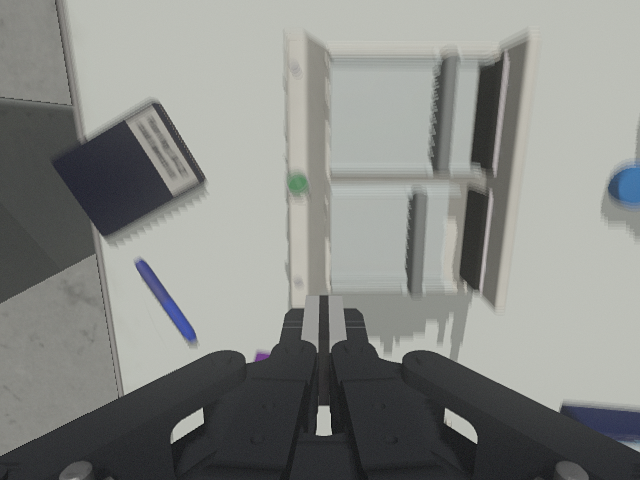

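The wrist view shows the short tray in the lower bay, comb bar near (417, 240), with a gap to its seal at (475, 240). The yaw is close to 0. I'll take a still picture with the model overlaid to fix the stand pose.

Run:
```python
from h import *
cm=cam("wrist"); im=r.read_camera("wrist").copy()
pp={t:[(np.round(q["pixel"]).tolist(),round(q["score"],2)) for q in r.pinpoint(t,"wrist")[:2]] for t in ["stand","wall_foot","short_tray","tray_front"]}
print(pp)
g=cv2.resize(im[20:320,270:560],None,fx=2.6,fy=2,interpolation=3)
def L(a,b,S,yaw,c):
    q=[]
    for X in (a,b):
        u=proj("wrist",R.from_euler("z",yaw,degrees=True).apply(X)+S,cm); q.append((int((u[0]-270)*2.6),int((u[1]-20)*2)))
    cv2.line(g,*q,c,1)
S=np.array([.546,.0485,0])
for a,b in [([-.065,.091,.058],[-.065,-.091,.058]),([-.052,.083,.018],[-.052,-.083,.018]),([.08,.091,.062],[.08,-.091,.062]),([.0545,.083,.056],[.0545,.003,.056]),([.0545,-.003,.056],[.0545,-.083,.056]),([-.052,0,.018],[.05,0,.03])]: L(a,b,S,0,(255,0,0))
T=np.array([.5415,.0045,.018])
for a,b in [([.011,.0375,.044],[.011,-.0375,.044]),([-.045,.0375,.004],[-.045,-.0375,.004]),([.045,.0375,.004],[.045,-.0375,.004])]: L(a,b,T,0,(0,200,0))
cv2.imwrite("pics/w2.png",g[:,:,::-1])
```

```text
{'stand': [([174.0, 392.0], 0.67)], 'wall_foot': [([175.0, 328.0], 0.7), ([174.0, 393.0], 0.38)], 'short_tray': [([234.0, 392.0], 0.73)], 'tray_front': [([235.0, 332.0], 0.9)]}
```

View pics/w2.png

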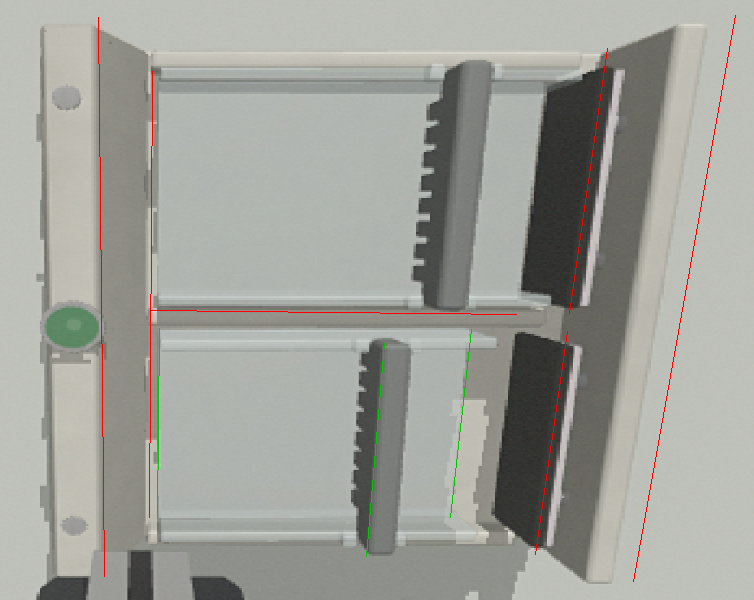

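```bash
python3 -c "
from h import *
plan([((.524,.0035,.25),0,3),((.524,.0035,.222),0,2),((.544,.0035,.222),0,5)],0.0)"
```

```text
[[-0.0023, 0.0113, 0.0366, 0.0, -0.0, 0.0, 0.0], [-0.0023, 0.0113, 0.0366, 0.0, -0.0, 0.0, 0.0], [-0.0023, 0.0112, 0.0366, 0.0, -0.0, 0.0, 0.0], [0.0, 0.0, 0.014, 0.0, -0.0, 0.0, 0.0], [0.0, 0.0, 0.014, 0.0, -0.0, 0.0, 0.0]]
[[0.0, 0.004, 0.0, 0.0, -0.0, 0.0, 0.0], [0.0, 0.004, 0.0, 0.0, -0.0, 0.0, 0.0], [0.0, 0.004, 0.0, 0.0, -0.0, 0.0, 0.0], [0.0, 0.004, 0.0, 0.0, -0.0, 0.0, 0.0], [0.0, 0.004, 0.0, 0.0, -0.0, 0.0, 0.0]]
end [0.544  0.0035 0.222 ]
```

Call:
apply_moves:
  steps:
    - [-0.0023,0.0113,0.0366,0,0,0,0]
    - [-0.0023,0.0113,0.0366,0,0,0,0]
    - [-0.0023,0.0112,0.0366,0,0,0,0]
    - [0,0,0.014,0,0,0,0]
    - [0,0,0.014,0,0,0,0]

```text
t: 5.85
position: [0.524, 0.0028, 0.2217]
eef_rot: [2.222, 2.221, 0.0]
force: [0.4, -0.5, 0.1]
gripper_width: 0.0001
gripper_force: 0.0
```

Call:
apply_moves:
  steps:
    - [0,0.004,0,0,0,0,0]
    - [0,0.004,0,0,0,0,0]
    - [0,0.004,0,0,0,0,0]
    - [0,0.004,0,0,0,0,0]
    - [0,0.004,0,0,0,0,0]

```text
t: 6.48
position: [0.5441, 0.0027, 0.2221]
eef_rot: [-2.222, -2.22, 0.0]
force: [-1.4, -0.5, 1.2]
gripper_width: -0.0001
gripper_force: 0.8
```

Call:
apply_moves:
  steps:
    - [0,0.002,0,0,0,0,0]
    - [0,0.001,0,0,0,0,0]
    - [0,0.001,0,0,0,0,0]
    - [0,0.001,0,0,0,0,0]
    - [0,0,0,0,0,0,0]

```text
t: 7.1
position: [0.5492, 0.0026, 0.2219]
eef_rot: [2.222, 2.22, 0.0]
force: [-0.3, -0.3, -1.0]
gripper_width: -0.0001
gripper_force: 0.3
```

Friction only so far; I keep going until the seal pushes back.

Call:
apply_moves:
  steps:
    - [0,0.001,0,0,0,0,0]
    - [0,0.001,0,0,0,0,0]
    - [0,0.001,0,0,0,0,0]
    - [0,0.001,0,0,0,0,0]
    - [0,0,0,0,0,0,0]

```text
t: 7.72
position: [0.5524, 0.0026, 0.2218]
eef_rot: [-2.221, -2.219, 0.002]
force: [-4.7, 0.1, 3.8]
gripper_width: -0.0001
gripper_force: 2.6
```

```bash
python3 -c "
from h import *
plan([((.542,.0026,.222),0,1),((.535,.0026,.30),0,2),((.52,-.05,.35),-5,2),((.465,-.32,.36),-19,5)],0.085,3)"
```

```text
[[-0.0, -0.01, -0.0, -0.1, -0.0, -0.0, 0.085], [0.0, -0.004, -0.039, -0.0, -0.0, -0.0, 0.085], [0.0, -0.003, -0.039, -0.0, -0.0, -0.0, 0.085], [-0.026, -0.008, -0.025, -0.0, -0.0, 2.5, 0.085], [-0.027, -0.006, -0.025, -0.0, -0.0, 2.5, 0.085]]
[[-0.055, -0.006, -0.002, -0.0, -0.0, 2.8, 0.085], [-0.055, -0.004, -0.002, -0.0, -0.0, 2.8, 0.085], [-0.055, -0.001, -0.002, -0.0, -0.0, 2.8, 0.085], [-0.055, 0.002, -0.002, -0.0, -0.0, 2.8, 0.085], [-0.055, 0.005, -0.002, -0.0, -0.0, 2.8, 0.085]]
end [ 0.4654 -0.3204  0.3597]
```

Call:
apply_moves:
  steps:
    - [0,-0.01,0,0,0,0,0]
    - [0,-0.004,-0.039,0,0,0,0]
    - [0,-0.003,-0.039,0,0,0,0]
    - [-0.026,-0.008,-0.025,0,0,2.5,0]
    - [-0.027,-0.006,-0.025,0,0,2.5,0]

```text
t: 8.35
position: [0.5205, -0.0504, 0.351]
eef_rot: [2.316, 2.12, 0.003]
force: [0.3, 0.1, -0.8]
gripper_width: -0.0001
gripper_force: 0.0
```

Call:
apply_moves:
  steps:
    - [-0.055,-0.006,-0.002,0,0,2.8,0.06]
    - [-0.055,-0.004,-0.002,0,0,2.8,0.06]
    - [-0.055,-0.001,-0.002,0,0,2.8,0.06]
    - [-0.055,0.002,-0.002,0,0,2.8,0.06]
    - [-0.055,0.005,-0.002,0,0,2.8,0.06]

```text
t: 8.98
position: [0.4655, -0.3218, 0.3602]
eef_rot: [2.558, 1.821, 0.002]
force: [0.2, -0.1, 0.8]
gripper_width: 0.06
gripper_force: 0.0
```

Run:
```python
from h import *
r.read_camera("wrist")
s=r.state(); print(s["t"],s["position"],s["eef_rot"])
cm=cam("wrist"); im=r.read_camera("wrist")
out={}
for t in ["wedge","wedge_fin","wedge_face"]:
    for q in r.pinpoint(t,"wrist")[:2]:
        z={"wedge":0,"wedge_fin":.066,"wedge_face":.015}[t]
        print(t,np.round(q["pixel"],1),round(q["score"],2),atz(ray("wrist",q["pixel"],cm),z).round(4)); out.setdefault(t,[]).append(q["pixel"])
np.savez("v1.npz",K=cm[0],P=cm[1],**{k:np.array(v) for k,v in out.items()})
# tray check from top and side
rays={}
for n in ["top","side"]:
    r.read_camera(n)
    for t in ["short_tray","tray_front","stand","wall_foot"]:
        q=r.pinpoint(t,n)
        if q: rays.setdefault(t,[]).append(ray(n,q[0]["pixel"])); print(n,t,np.round(q[0]["pixel"]))
for t,v in rays.items():
    if len(v)==2: print(t,tri(v).round(4))
g=im.copy()
S=np.array([.485,-.262,0])
for yaw,c in [(-19.4,(255,0,0))]:
    for a,b in [([-.024,.035,.044],[-.024,-.035,.044]),([.01,.035,.044],[.01,-.035,.044]),([-.012,.022,.082],[-.012,-.022,.082]),([0,.022,.082],[0,-.022,.082]),([-.012,-.022,.082],[0,-.022,.082]),([.01,.035,0],[.01,-.035,0])]:
        q=[tuple(int(v) for v in proj("wrist",R.from_euler("z",yaw,degrees=True).apply(X)+S,cm)) for X in (a,b)]; cv2.line(g,*q,c,1)
cv2.imwrite("pics/w3.png",g[:,:,::-1])
```

```text
9.025 [ 0.46221671 -0.32946132  0.36139174] [ 2.56281935  1.80320112 -0.00462838]
wedge [128.9 325.4] 0.72 [ 0.489 -0.266  0.   ]
wedge_fin [131.5 315.7] 0.56 [ 0.4821 -0.2653  0.066 ]
wedge_face [126.4 338.6] 0.67 [ 0.4986 -0.2676  0.015 ]
top short_tray [233. 276.]
top tray_front [263. 276.]
top stand [242. 253.]
top wall_foot [270. 249.]
side short_tray [241. 312.]
side stand [240. 307.]
side wall_foot [228. 270.]
short_tray [0.5552 0.0084 0.014 ]
stand [ 0.548   0.0494 -0.0108]
wall_foot [0.4901 0.051  0.0168]
```

View pics/w3.png

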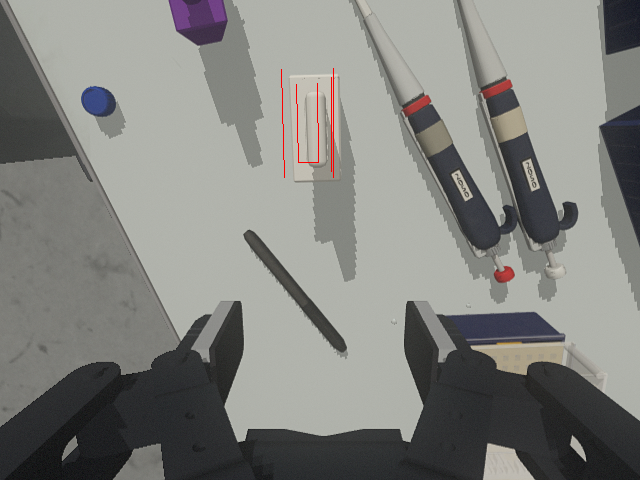

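The picture shows the wedge upright, fin at about (316, 129). It sits roughly 5 mm off the first estimate, which agrees with the networks' new value of about (0.489, -0.266). I go for the fin.

```bash
python3 -c "
from h import *
print(r.state()['position'])
plan([((.4828,-.2648,.28),-19.4,3),((.4828,-.2648,.223),-19.4,3)],0.06)"
```

```text
[ 0.46612982 -0.31998774  0.35989619]
[[0.0192, -0.0007, 0.0266, 0.0, -0.0, 0.1, 0.06], [0.0192, -0.0008, 0.0267, 0.0, -0.0, 0.1, 0.06], [0.0192, -0.0008, 0.0266, 0.0, -0.0, 0.2, 0.06], [-0.0, -0.0, 0.019, 0.0, -0.0, -0.0, 0.06], [-0.0, -0.0, 0.019, 0.0, -0.0, -0.0, 0.06]]
[[-0.0, -0.0, 0.019, 0.0, -0.0, -0.0, 0.06], [0, 0, 0, 0, 0, 0, 0.06], [0, 0, 0, 0, 0, 0, 0.06], [0, 0, 0, 0, 0, 0, 0.06], [0, 0, 0, 0, 0, 0, 0.06]]
end [ 0.4828 -0.2648  0.223 ]
```

Call:
apply_moves:
  steps:
    - [0.0192,-0.0007,0.0266,0,0,0.1,0.06]
    - [0.0192,-0.0008,0.0267,0,0,0.1,0.06]
    - [0.0192,-0.0008,0.0266,0,0,0.2,0.06]
    - [0,0,0.019,0,0,0,0.06]
    - [0,0,0.019,0,0,0,0.06]

```text
t: 10.35
position: [0.4826, -0.2659, 0.2414]
eef_rot: [2.564, 1.813, -0.0]
force: [0.0, 0.5, -0.1]
gripper_width: 0.0599
gripper_force: 0.0
```

Call:
apply_moves:
  steps:
    - [0,0,0.019,0,0,0,0.06]
    - [0,0,0,0,0,0,0.04]
    - [0,0,0,0,0,0,0.02]
    - [0,0,0,0,0,0,0]
    - [0,0,0,0,0,0,0]

```text
t: 10.98
position: [0.4829, -0.2652, 0.2236]
eef_rot: [2.564, 1.814, 0.001]
force: [-0.4, -0.5, 1.4]
gripper_width: 0.0112
gripper_force: 60.7
```

Call:
apply_moves:
  steps:
    - [0,0,0,0,0,0,0]
    - [0,0,-0.005,0,0,0,0]
    - [0,0,-0.015,0,0,0,0]
    - [0,0,-0.025,0,0,0,0]
    - [0,0,-0.025,0,0,0,0]

```text
t: 11.6
position: [0.4826, -0.2652, 0.2945]
eef_rot: [2.565, 1.814, 0.0]
force: [0.6, 0.2, 0.9]
gripper_width: 0.0115
gripper_force: 60.5
```

Run:
```python
from h import *
im0=r.read_camera("wrist"); 
side=r.read_camera("side"); s=r.state(); p=s["position"]; Rm=R.from_rotvec(s["eef_rot"]); print(s["t"],p,Rm.as_matrix().round(3).tolist(),s["gripper_width"],s["gripper_force"],s["force"])
u=proj("side",p+Rm.apply([0,0,.155])).astype(int); print(u)
for t in ["wedge","wedge_fin"]: print(t,[np.round(q["pixel"]).tolist() for q in r.pinpoint(t,"side")])
a=side[max(u[1]-60,0):u[1]+90,u[0]-75:u[0]+75]
cv2.imwrite("pics/s1.png",np.hstack([cv2.resize(a,(400,400),interpolation=3),cv2.resize(im0[:,80:560],(400,400))])[:,:,::-1])
plan([((.500,-.12,.33),-8,4),((.500,.0035,.33),0,4)],0.0)
```

```text
11.7 [ 0.48348285 -0.26584407  0.29615977] [[0.333, 0.943, 0.005], [0.943, -0.333, -0.002], [0.0, 0.006, -1.0]] 0.01110305283879878 60.44441342353821 [ 0.42871937 -0.32205288 -0.62678888]
[277 280]
wedge [[329.0, 287.0], [310.0, 240.0]]
wedge_fin [[283.0, 274.0], [273.0, 240.0], [233.0, 287.0]]
[[0.0356, -0.008, -0.0091, 0.0, -0.0, -2.9, 0.0], [0.036, -0.0062, -0.0091, 0.0, -0.0, -2.8, 0.0], [0.0362, -0.0044, -0.0091, 0.0, -0.0, -2.9, 0.0], [0.0364, -0.0025, -0.0091, 0.1, -0.0, -2.8, 0.0], [0.0306, -0.0043, 0.0, -0.0, -0.0, -2.0, 0.0]]
[[0.0307, -0.0032, 0.0, -0.0, -0.0, -2.0, 0.0], [0.0308, -0.0022, 0.0, -0.0, -0.0, -2.0, 0.0], [0.0308, -0.0011, 0.0001, -0.0, -0.0, -2.0, 0.0], [0, 0, 0, 0, 0, 0, 0.0], [0, 0, 0, 0, 0, 0, 0.0]]
end [0.5    0.0035 0.33  ]
```

View pics/s1.png

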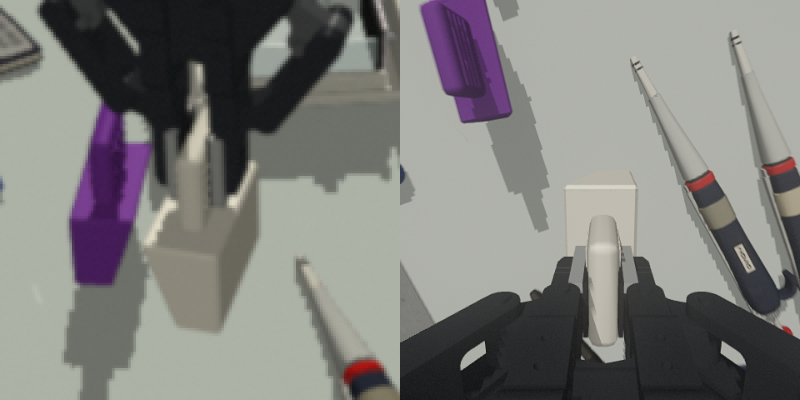

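The wedge is held upright and centred, with its sloping side still towards -x.

Call:
apply_moves:
  steps:
    - [0.0356,-0.008,-0.015,0,0,-2.9,0]
    - [0.036,-0.0062,-0.012,0,0,-2.8,0]
    - [0.0362,-0.0044,-0.006,0,0,-2.9,0]
    - [0.0364,-0.0025,-0.003,0,0,-2.8,0]
    - [0.0306,-0.0059,0,0,0,-2,0]

```text
t: 12.42
position: [0.4984, -0.0874, 0.3284]
eef_rot: [-2.332, -2.104, 0.001]
force: [-0.4, -0.4, -1.5]
gripper_width: 0.0111
gripper_force: 60.4
```

Call:
apply_moves:
  steps:
    - [0.0307,-0.0052,0,0,0,-2,0]
    - [0.0308,-0.0042,0,0,0,-2,0]
    - [0.0308,-0.0011,0,0,0,-2,0]
    - [0,0,0,0,0,0,0]
    - [0,0,0,0,0,0,0]

```text
t: 13.05
position: [0.4942, 0.0033, 0.3285]
eef_rot: [-2.223, -2.22, 0.002]
force: [0.7, -0.8, -0.7]
gripper_width: 0.011
gripper_force: 60.4
```

Run:
```python
from h import *
cm=cam("wrist"); im=r.read_camera("wrist"); s=r.state(); p=s["position"]; print(s["t"],p,R.from_rotvec(s["eef_rot"]).as_matrix().round(3).tolist())
for n in ["side","top","wrist"]:
    if n!="wrist": r.read_camera(n)
    for t in ["short_tray","tray_front","wedge_face","wedge","wall_foot"]: print(n,t,[np.round(q["pixel"]).tolist()+[round(q["score"],2)] for q in r.pinpoint(t,n)][:2])
for n in ["side","top"]: print(n,"exp face",proj(n,p+[.016,0,-.2086])[::-1].round(),"exp wedge",proj(n,p+[.006,0,-.2236])[::-1].round(),"tray_front",proj(n,[.5102,.0035,.033])[::-1].round(),"wf",proj(n,[.4937,.047,.018])[::-1].round())
side=r.read_camera("side")
cv2.imwrite("pics/s2.png",np.hstack([cv2.resize(side[130:280,230:380],(400,400),interpolation=3),cv2.resize(im[:,80:560],(400,400))])[:,:,::-1])
plan([((.4925,.0035,.28),0,3),((.4925,.0035,.265),0,2)],0.0)
```

```text
13.1 [0.49429161 0.0028638  0.32864402] [[0.002, 1.0, -0.001], [1.0, -0.002, -0.001], [-0.001, -0.001, -1.0]]
side short_tray [[241.0, 310.0, 0.9], [213.0, 306.0, 0.72]]
side tray_front [[233.0, 288.0, 0.93]]
side wedge_face [[184.0, 284.0, 0.58]]
side wedge [[200.0, 280.0, 0.68], [311.0, 238.0, 0.67]]
side wall_foot [[229.0, 276.0, 0.6]]
top short_tray [[230.0, 278.0, 0.93]]
top tray_front []
top wedge_face []
top wedge [[310.0, 370.0, 0.73], [256.0, 268.0, 0.68]]
top wall_foot []
wrist short_tray [[231.0, 410.0, 0.71]]
wrist tray_front [[233.0, 410.0, 0.54], [281.0, 357.0, 0.36]]
wrist wedge_face [[282.0, 360.0, 0.61]]
wrist wedge [[269.0, 337.0, 0.86]]
wrist wall_foot [[168.0, 324.0, 0.63], [232.0, 407.0, 0.28]]
side exp face [187. 285.] exp wedge [196. 279.] tray_front [234. 286.] wf [228. 275.]
top exp face [252. 271.] exp wedge [260. 272.] tray_front [259. 277.] wf [271. 251.]
[[-0.0001, -0.0007, 0.0163, 0.0, -0.0, -0.0, 0.0], [-0.0001, -0.0007, 0.0164, 0.0, -0.0, -0.0, 0.0], [-0.0002, -0.0006, 0.0163, 0.0, -0.0, -0.0, 0.0], [0.0, -0.0, 0.0075, 0.0, -0.0, -0.0, 0.0], [0.0, -0.0, 0.0075, 0.0, -0.0, -0.0, 0.0]]
end [0.4925 0.0035 0.265 ]
```

View pics/s2.png

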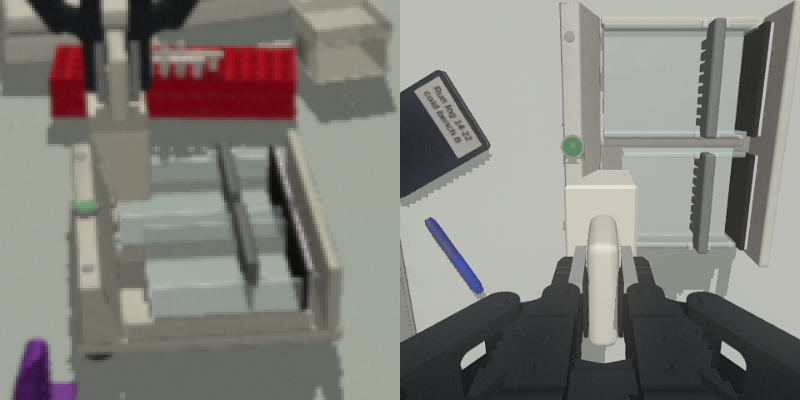

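The side view shows the tray's rear against the seal and a gap at the front, with the wedge above it. The wrist crop shows the wedge body's top far edge at row 187, which I use to check its y.

Run:
```python
from h import *
cm=cam("wrist"); p=r.state()["position"]
for z in(.044,):
  for row,c in[(224,362),(224,323)]: print((atz(ray("wrist",(row,80+ (602-400)*1.2),cm),p[2]-.2236+z)-p).round(4))
print("foot far edge (row 204?)",[(atz(ray("wrist",(204,322),cm),p[2]-.2236)-p).round(4)])
print("origin",(atz(ray("wrist",(269,337),cm),p[2]-.2236)-p).round(4))
```

```text
[ 0.0002  0.0353 -0.1796]
[ 0.0002  0.0353 -0.1796]
foot far edge (row 204?) [array([-1.000e-04,  3.540e-02, -2.236e-01])]
origin [ 0.0073  0.0027 -0.2236]
```

Call:
apply_moves:
  steps:
    - [0,-0.0006,0.0163,0,0,0,0]
    - [0,-0.0006,0.0164,0,0,0,0]
    - [0,-0.0006,0.0163,0,0,0,0]
    - [0,0,0,0,0,0,0]
    - [0,0,0,0,0,0,0]

```text
t: 14.62
position: [0.4929, 0.0037, 0.2799]
eef_rot: [2.222, 2.22, -0.0]
force: [0.6, -0.4, -0.7]
gripper_width: 0.0112
gripper_force: 60.4
```

Call:
apply_moves:
  steps:
    - [0,-0.0004,0.005,0,0,0,0]
    - [0,0,0.005,0,0,0,0]
    - [0,0,0.005,0,0,0,0]
    - [0,0,0.004,0,0,0,0]
    - [0,0,0.003,0,0,0,0]

```text
t: 15.25
position: [0.4923, 0.0038, 0.2577]
eef_rot: [-2.222, -2.221, 0.0]
force: [0.2, -0.8, -0.8]
gripper_width: 0.0111
gripper_force: 60.4
```

Call:
apply_moves:
  steps:
    - [0,0.0006,0.002,0,0,0,0]
    - [0,0.0007,0.002,0,0,0,0]
    - [0,0.0006,0.002,0,0,0,0]
    - [0,0.0007,0.002,0,0,0,0]
    - [0,0,0,0,0,0,0]

```text
t: 15.88
position: [0.4944, 0.0039, 0.2496]
eef_rot: [-2.221, -2.22, 0.002]
force: [-4.1, 0.9, -0.5]
gripper_width: 0.0109
gripper_force: 60.3
```

Call:
apply_moves:
  steps:
    - [0,0.0005,0.002,0,0,0,0]
    - [0,0.0006,0.002,0,0,0,0]
    - [0,0,0,0,0,0,0]
    - [0,0.0005,0.0015,0,0,0,0]
    - [0,0,0,0,0,0,0]

```text
t: 16.5
position: [0.496, 0.0038, 0.2443]
eef_rot: [-2.221, -2.22, 0.002]
force: [-5.8, 0.6, 0.4]
gripper_width: 0.0113
gripper_force: 60.8
```

Call:
apply_moves:
  steps:
    - [0,0.0003,0.001,0,0,0,0]
    - [0,0.0003,0.001,0,0,0,0]
    - [0,0.0002,0.001,0,0,0,0]
    - [0,0,0.001,0,0,0,0]
    - [0,0,0,0,0,0,0]

```text
t: 17.12
position: [0.4969, 0.0037, 0.2416]
eef_rot: [-2.221, -2.219, 0.0]
force: [-9.5, 0.8, 16.5]
gripper_width: 0.0113
gripper_force: 63.1
```

Call:
apply_moves:
  steps:
    - [0,-0.0005,0,0,0,0,0]
    - [0,-0.0005,0,0,0,0,0]
    - [0,0,0.0005,0,0,0,0]
    - [0,0,0,0,0,0,0]
    - [0,0,0,0,0,0,0]

```text
t: 17.75
position: [0.4965, 0.0037, 0.2416]
eef_rot: [-2.222, -2.22, -0.002]
force: [-9.5, 0.0, 19.3]
gripper_width: 0.011
gripper_force: 63.5
```

Call:
apply_moves:
  steps:
    - [0,-0.0005,0,0,0,0,0]
    - [0,-0.0005,0,0,0,0,0]
    - [0,0,0,0,0,0,0]
    - [0,0,0,0,0,0,0]
    - [0,0,0,0,0,0,0]

```text
t: 18.38
position: [0.496, 0.0037, 0.2416]
eef_rot: [2.222, 2.22, 0.004]
force: [-7.2, 1.2, 15.6]
gripper_width: 0.0114
gripper_force: 62.8
```

Run:
```python
from h import *
cm=cam("wrist"); im=r.read_camera("wrist"); top=r.read_camera("top"); side=r.read_camera("side"); s=r.state(); print(s["t"],s["position"],s["force"],s["torque"],s["gripper_width"])
print(R.from_rotvec(s["eef_rot"]).as_matrix().round(4).tolist())
cv2.imwrite("pics/s3.png",np.hstack([cv2.resize(side[150:270,250:370],(400,400),interpolation=3),cv2.resize(im[120:360,240:480],(400,400),interpolation=3)])[:,:,::-1])
```

```text
18.525 [0.49603179 0.00373992 0.24157859] [-7.62013129 -0.24768353 15.74453395] [-0.01643461  1.67678273 -0.05053742] 0.010792457308683221
[[0.0008, 1.0, 0.0022], [1.0, -0.0008, 0.0012], [0.0012, 0.0022, -1.0]]
```

View pics/s3.png

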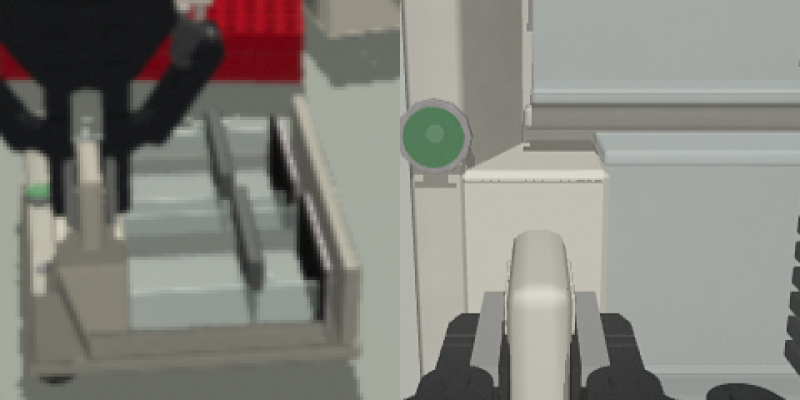

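The views show the wedge down in the gap, its top level with the wall and the tray against the seal. I keep bearing down and ease it forward a little, to learn from the force whether it rests on the wall.

Call:
apply_moves:
  steps:
    - [0,-0.0005,0,0,0,0,0]
    - [0,-0.0005,0,0,0,0,0]
    - [0,0,0,0,0,0,0]
    - [0,0,0,0,0,0,0]
    - [0,0,0,0,0,0,0]

```text
t: 19.15
position: [0.4956, 0.0038, 0.2416]
eef_rot: [2.221, 2.219, 0.006]
force: [-4.5, 0.7, 11.4]
gripper_width: 0.0113
gripper_force: 62.3
```

Call:
apply_moves:
  steps:
    - [0,-0.0005,0,0,0,0,0]
    - [0,-0.0005,0,0,0,0,0]
    - [0,0,0,0,0,0,0]
    - [0,0,0,0,0,0,0]
    - [0,0,0,0,0,0,0]

```text
t: 19.77
position: [0.4953, 0.0038, 0.2416]
eef_rot: [2.219, 2.218, 0.007]
force: [-1.1, 0.9, 8.3]
gripper_width: 0.0109
gripper_force: 61.6
```

Fx drops at about 9 N/mm, stiffer than the seal's 4 N/mm, and the height stays fixed. So the wedge is on the wall and on the floor. I settle at a moderate hold with a firm push down.

Call:
apply_moves:
  steps:
    - [0,0.0005,0.0003,0,0,0,0]
    - [0,0.0003,0.0003,0,0,0,0]
    - [0,0,0,0,0,0,0]
    - [0,0,0,0,0,0,0]
    - [0,0,0,0,0,0,0]

```text
t: 20.4
position: [0.4956, 0.0037, 0.2416]
eef_rot: [2.221, 2.219, 0.006]
force: [-5.8, -0.6, 18.3]
gripper_width: 0.0111
gripper_force: 63.2
```

Run:
```python
from h import *
im=r.read_camera("wrist"); s=r.state(); print(s["t"],s["position"],s["force"],s["torque"],s["gripper_width"],R.from_rotvec(s["eef_rot"]).as_matrix().round(4).tolist())
top=r.read_camera("top"); side=r.read_camera("side")
cv2.imwrite("pics/s4.png",np.hstack([cv2.resize(side[150:270,250:370],(400,400),interpolation=3),cv2.resize(im[60:360,220:520],(400,400),interpolation=3)])[:,:,::-1])
```

```text
20.45 [0.49556294 0.00372592 0.2415498 ] [-5.70719321  0.90938995 18.60150877] [-0.01387506  1.47603702 -0.04644429] 0.010836723410615902 [[0.0008, 1.0, 0.0044], [1.0, -0.0008, 0.0013], [0.0013, 0.0044, -1.0]]
```

View pics/s4.png

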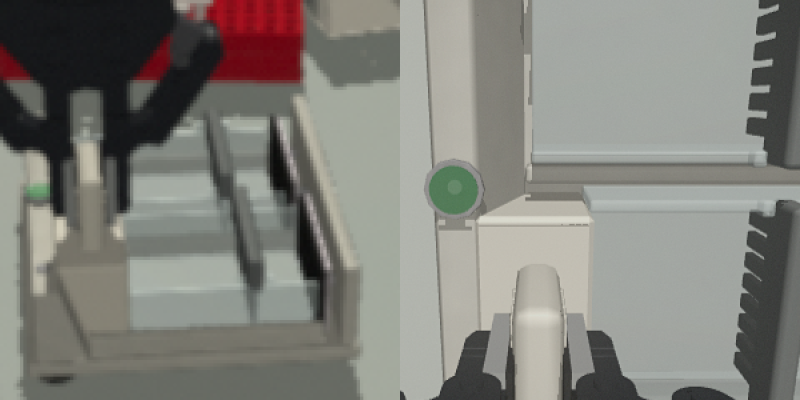

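The wedge sits flush against the wall with its foot on the floor, and the tray is squeezed on the seal. It is held with about 18 N down, and the long tray hasn't moved.

```bash
python3 -c "
from h import *
print(r.sign_off())"
```

```text
the job is handed in; nothing more can be done
None
```

The job is handed in, with no verdict returned: I pushed the short tray back onto its seal, then slid the white wedge down to the stand's floor, sloping side against the front wall, and the arm still grips its fin and pushes down with about 18 N; the long tray was not touched.

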